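# Fit the six-well block in the dry-block heater, wells up

### The arm

A 7-joint arm with a two-finger parallel gripper is mounted at the origin on the work surface. World frame = base frame: x ahead of the robot, y to its left, z up, the work surface at z = 0. Lengths are in m, angles in rad, forces in N, time in s.
With the tool pointing down it reaches from about 0.425 to 0.875 m from the base axis. Payload 4.7 kg.
Tool frame: the origin (TCP) lies at the very end of the fingers, on their centre line; the grasp point (between the pads) lies 19 mm behind it; x points along the fingers, z is the direction in which the jaws open and shut, and the axes are right-handed (so a half turn about x gives the same grasp; the last joint's range is limited). The gripper opens to 87 mm and grips with 3 to 60 N. Pads are 19 mm wide; open, the fingers measure 117 mm over their backs; the gripper's body (75 mm by 190 mm) begins 51 mm behind the grasp point.
Start: joints at [-1.233, 0.321, -0.07, 1.45, 0.023, 1.371, -0.057], TCP at [0.207, 0.616, 0.223] pointing down, gripper open.
Joint ranges: [-2.86, 2.86], [-0.3, 2.09], [-1.38, 1.24], [0.06, 2.45], [-1.56, 4.7], [0.09, 2.05], [-2.69, 2.69]. Speed limits (rad/s): [2.57, 2.57, 3.14, 3.14, 3.14, 3.14, 3.14].

### API

Orientations are given as a rotation vector (axis times angle).
In Python, from bench import telemetry, viewer, workorder gives the robot as it stands.
- The arm moves only by the shell command python3 -m creep 'ROWS' [FORCE]. ROWS is JSON, a list of rows, each an object of numbers: "fingers": the opening, from 0 (shut) to 1 (fully open); "x", "y", "z": the shift along the tool's x, y, z in units of 40 mm (1.0 is 40 mm); "twist": the turn about the tool's x in units of 5 degrees (1.0 is 5 degrees). In form: [{"fingers": .., "x": .., "y": .., "z": .., "twist": ..}, ...]. A call has 1 to 20 rows; each row is the pose to reach, as a shift and turn from the pose commanded when the call began, along the tool's axes at that moment; what a row does not reach only later rows make up. A row lasts 1/12 s, in which the tool goes at most 41.7 mm and 7.16 degrees, less where a joint would pass 70% of its speed; a pose out of reach is approached as far as the arm can. A call with a gripper value outside its range is refused whole. The fingers move at their own pace and stop on an object; FORCE is the grip in N (left out, the last holds). Time passes only in rows, so rows that repeat a pose let the fingers close. It gives the time, the measured TCP pose, the force and the opening at its end, in the units of the state.
- telemetry.get_state(): the state, without advancing time (a new reading comes with each control period).
- viewer.get_image(name): name is "side" or "top" or "wrist"; returns a dict with "pixels" (420x560x3 uint8, red, green, blue), "z_map" (420x560 float32, m along the optical axis (not along the pixel's ray), 0 where there is no reading), "K" (3x3 intrinsics, pixels), "xyz" and "attitude" of the camera in the world. Camera axes: x right, y up, looking along -z (the intrinsics and any distortion apply to the point x, -y, -z); pixel columns grow to the right and rows downward; lengths in m; the calibration is good to about 2 mm. The wrist camera is an equidistant fisheye: a pixel r from the principal point sees the ray r / f radians off the axis. A picture is of the moment at which its call begins.
- workorder.close_job(): hands the job in, once; it reports no verdict.
The state is a dict: "time": time; "joint_positions": joint angles; "qd": joint speeds; "joint_torque": joint torques, N m; "position": TCP position; "tool_rot": TCP orientation; "ft_force": force on the tool from outside, world axes, zero at the start; "torque": the same for the moment, N m; "grip_width": opening from 0.0 (shut) to 1.0 (fully open).
Only numpy, scipy, OpenCV 4.12 (cv2) and the standard library are available. Lean on these libraries where they do the work, as an engineer would, in place of code of your own. Each camera call takes 0.05 s, during which the arm holds its last target.

### The job

Take the aluminium block with the six large wells from the storage stand and fit it in the empty pocket of the dry-block heater with its wells facing up. It must sit fully home on the pocket's floor: two sprung shoes in the pocket hold it up, so press it down, firmly but without forcing, and let go. Do not drop the block, and leave the twelve-well block, the white tub, the beaker and the brown bottle as they are.

Things in the scene. Friction and masses are not known exactly. Their poses are not given: they have to be found in the camera images.
- block6_centre (a point): Centre of the aluminium block with SIX wells 20 mm wide in its +z face. 90 (own x) x 60 (own y) x 48 mm (own z), 0.4 to 0.65 kg. It stands on a 60 x 48 end in either bay of the stand, leaning back 30 degrees from upright: own x points up along the backrest, wells face out of the stand. Grip it across its 60 mm width. Either end may point either way in the heater.
- block12_centre (a point): Centre of the other aluminium block, same size and pose but with TWELVE small wells 11 mm wide. It stays in its bay of the stand, 124 mm from the first block, centre to centre.
- stand: Fixed white bent-sheet stand, 230 mm long (own y), bays at own y = +62 and -62 mm, open toward own -x; origin on the bench under its middle. Its backrest leans 30 degrees from upright and is 70 mm long, its foot 14 mm above the bench; the ledge at right angles to it has a 6 mm lip in front of the blocks. The blocks' tops are about 116 mm above the bench.
- heater: Fixed cream dry-block heater, 240 (own x) x 200 (own y) x 88 mm high, sloping control panel at the -x end, flat top deck from own x = -50 to +120 mm. Origin on the bench under its middle.
- heater_pocket (a point): Centre of the floor of the heater's pocket, 56 mm above the bench; own z up. The mouth, bevelled 3 mm all round, is in the deck 32 mm above the floor. Pocket 63 mm along own x, 94 mm along own y: a block's 90 mm length goes along own y. A block enters freely until its underside is about 12 mm above the floor, where it meets the two shoes; fully home, its centre is 24 mm above this point.
- heater_shoe_l (a joint): Slide of the brass sensor shoe in the middle of the pocket's +y end wall, m, 0 = out. 24 mm wide, rounded (radius 12 mm, axis 6 mm above the floor); it stands 3.5 mm out into the pocket and the block pushes it back against a spring of 5 N plus 1.6 N/mm. The two shoes grip the block's ends: to go home it needs 5 to 20 N downward in the middle of its top besides its weight.
- heater_shoe_r (a joint): The like shoe in the -y end wall.
- tub_mid (a point): Middle of the white lidded plastic tub, 90 mm across, 85 mm high, a bystander standing on the bench.
- beaker_mid (a point): Middle of the glass beaker, 72 mm across, 90 mm high, a bystander standing on the bench.
- reagent_mid (a point): Middle of the brown reagent bottle with white cap, 68 mm across, 150 mm high, a bystander standing on the bench.
Not all that is in view belongs to the job. What is shaped like the part that bears block6_centre but purple is not meant.

How it is judged:
By the outcome, as a careful person would: the job done as asked, in the order asked, and still so for the second after the job is handed in, with the robot touching nothing.
It also fails if it takes over 64 s, if anything falls off the work surface, if the arm or the gripper's body presses on something with over 40 N, if the wrist force passes 120 N, or if a joint passes its speed limit or range.

## Working session

There is one attempt and no reset: what is moved stays moved. The work goes in short steps, Python scripts to look and compute and a shell command to move; the robot and the scene stay as the last step left them, time stands still between calls to the robot, and variables do not carry over. Pictures are saved under pics/ and viewed, and the job is handed in when it is done.

```bash
ls; mkdir -p pics; python3 - <<'E'
from bench import telemetry, viewer
import cv2,json
s=telemetry.get_state(); print(s)
for n in ["side","top","wrist"]:
    d=viewer.get_image(n); cv2.imwrite(f"pics/{n}0.png",cv2.cvtColor(d["pixels"],cv2.COLOR_RGB2BGR)); print(n,d["K"],d["xyz"],d["attitude"],{k:v for k,v in d.items() if k not in("pixels","z_map","K","xyz","attitude")})
E
```

```text
pics
{'time': 0.0, 'joint_positions': array([-1.23291106,  0.32181215, -0.07010095,  1.45170249,  0.02263101,
        1.37077481, -0.05689736]), 'qd': array([-3.25094448e-04, -1.30479650e-04, -2.18624983e-03,  1.30359771e-03,
        1.28931021e-04,  7.58550507e-05, -2.39304003e-03]), 'joint_torque': array([-1.22933570e-04, -4.91300440e+01, -4.03965265e-01, -3.12520838e+01,
       -6.39312551e-02,  4.39739751e-02,  2.06351515e-04]), 'position': array([0.20667293, 0.61567848, 0.22145489]), 'tool_rot': array([-0.96871256,  1.34664884,  0.96670177]), 'ft_force': array([-0.08019984, -1.26405679,  0.23200321]), 'torque': array([-0.02610847,  0.03087999,  0.01745424]), 'grip_width': 1.0022612273144031}
side [[394.33569699   0.         279.77116734]
 [  0.         394.33569699 208.407137  ]
 [  0.           0.           1.        ]] [ 0.08553224 -0.59567578  0.80554521] [ 0.79528375 -0.27210518 -0.56996252] {}
top [[465.35240816   0.         285.3654615 ]
 [  0.         465.35240816 202.75200966]
 [  0.           0.           1.        ]] [0.49204661 0.03774881 1.54395048] [ 0.04100885 -0.04215168 -1.54398992] {}
wrist [[325.1922621    0.         276.05541746]
 [  0.         325.1922621  213.87935426]
 [  0.           0.           1.        ]] [0.13953026 0.63854039 0.3833365 ] [-0.23019116 -0.16433217  1.24073107] {}
```

View pics/side0.png

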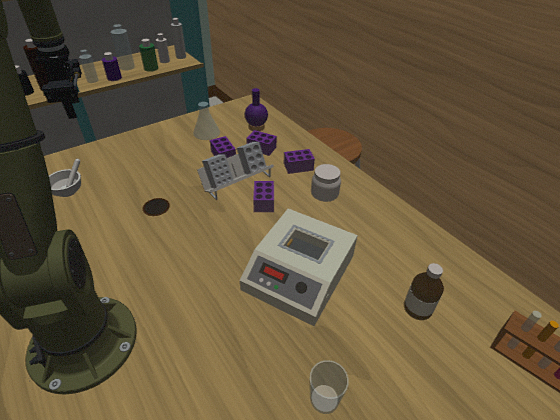

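View pics/top0.png

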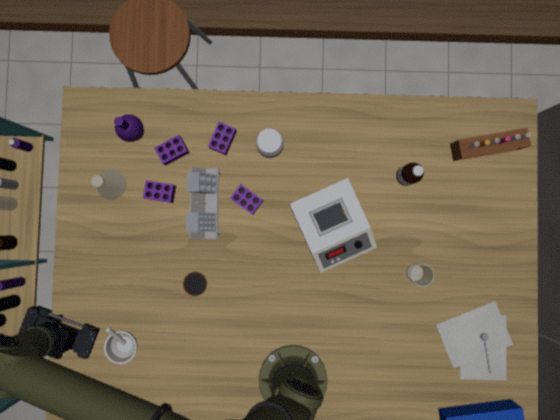

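View pics/wrist0.png

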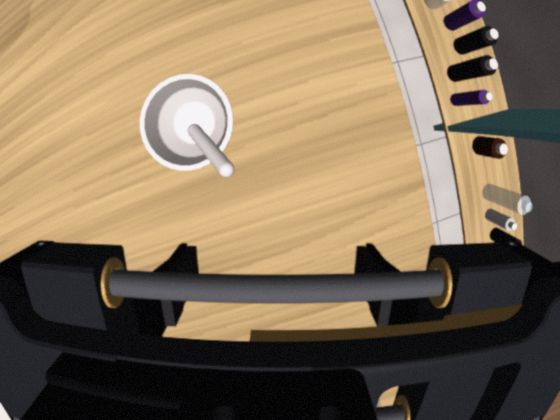

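The top view shows the stand at about (204,203), the heater at (333,225) and purple decoys around the stand. The aluminium blocks sit at (206,181) and (204,223). I'll enlarge these.

```bash
cat > h.py <<'E'
import numpy as np, cv2
from bench import telemetry, viewer
from scipy.spatial.transform import Rotation as R
def save(img,name,box=None,scale=1):
    im=cv2.cvtColor(img,cv2.COLOR_RGB2BGR)
    if box: im=im[box[1]:box[3],box[0]:box[2]]
    if scale!=1: im=cv2.resize(im,None,fx=scale,fy=scale,interpolation=cv2.INTER_CUBIC)
    cv2.imwrite("pics/"+name,im)
def world(d,u,v,z=None):
    K=d["K"];z=d["z_map"][int(round(v)),int(round(u))] if z is None else z
    p=np.array([(u-K[0,2])/K[0,0]*z,-(v-K[1,2])/K[1,1]*z,-z])
    return R.from_rotvec(d["attitude"]).apply(p)+d["xyz"]
def cloud(d,fish=False):
    K=d["K"];z=d["z_map"].astype(float);v,u=np.mgrid[:z.shape[0],:z.shape[1]]
    a=(u-K[0,2])/K[0,0];b=(v-K[1,2])/K[1,1]
    if fish:
        r=np.hypot(a,b);k=np.where(r>1e-9,np.tan(np.minimum(r,1.4))/np.maximum(r,1e-9),1);a=a*k;b=b*k
    p=np.stack([a*z,-b*z,-z],-1)
    w=R.from_rotvec(d["attitude"]).apply(p.reshape(-1,3)).reshape(p.shape)+d["xyz"]
    w[z<=0]=np.nan
    return w
def proj(d,P):
    p=R.from_rotvec(d["attitude"]).inv().apply(np.atleast_2d(P)-d["xyz"])
    K=d["K"];return np.c_[K[0,0]*p[:,0]/-p[:,2]+K[0,2],K[1,1]*-p[:,1]/-p[:,2]+K[1,2]]
E
python3 - <<'E'
from h import *
t=viewer.get_image("top");s=viewer.get_image("side")
np.savez("t0.npz",**t);np.savez("s0.npz",**s)
save(t["pixels"],"tst.png",(180,155,240,250),6); save(s["pixels"],"sst.png",(190,120,290,220),6)
save(t["pixels"],"the.png",(280,170,385,280),5)
w=cloud(t)
for p in [(206,181),(204,223),(333,200),(330,217),(270,142),(408,175),(420,274),(204,203),(250,199)]: print(p,w[p[1],p[0]].round(3))
E
```

```text
(206, 181) [0.632 0.29  0.078]
(204, 223) [0.499 0.291 0.085]
(333, 200) [ 0.582 -0.111  0.091]
(330, 217) [ 0.529 -0.106  0.056]
(270, 142) [0.761 0.091 0.082]
(408, 175) [ 0.665 -0.34   0.108]
(420, 274) [ 0.351 -0.411  0.004]
(204, 203) [0.565 0.303 0.03 ]
(250, 199) [0.581 0.152 0.048]
```

View pics/tst.png

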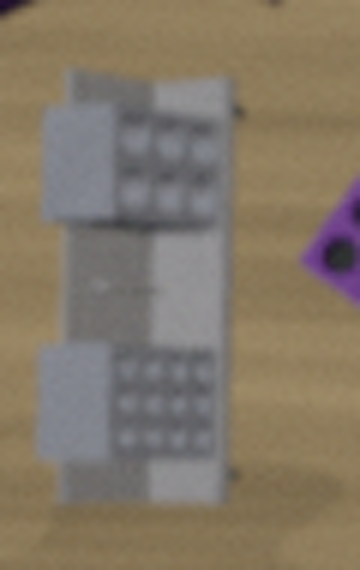

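View pics/sst.png

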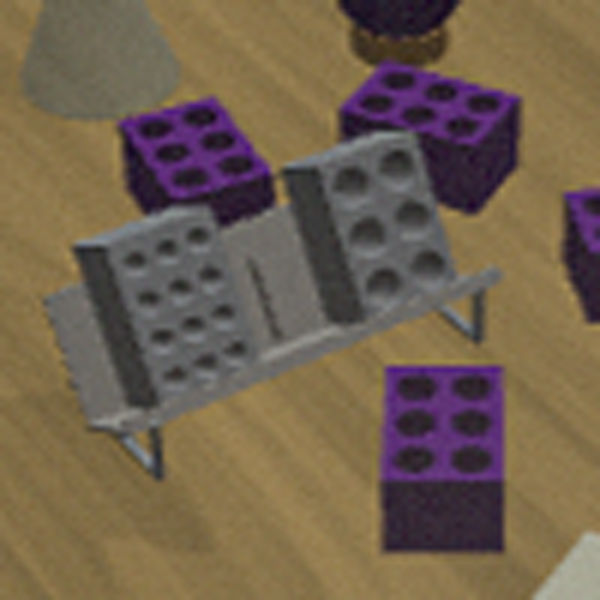

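View pics/the.png

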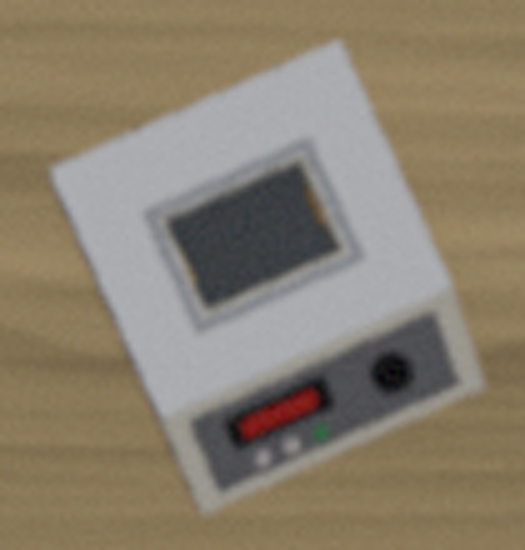

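The aluminium six-well block is in the far bay, at top (205,182) and side (252,156), with 2x3 large wells. The aluminium twelve-well block is in the near bay, at top (204,223). The others with six wells are purple, so they are decoys. The crops confirm this. Next I'll measure the poses.

```bash
python3 - <<'E'
from h import *
t=dict(np.load("t0.npz"));s=dict(np.load("s0.npz"))
st=telemetry.get_state();print("tool axes",R.from_rotvec(st["tool_rot"]).as_matrix().round(3))
for nm,d in(("top",t),("side",s)):
    w=cloud(d).reshape(-1,3)
    # heater deck
    m=(abs(w[:,2]-.088)<.006)&(abs(w[:,0]-.53)<.17)&(abs(w[:,1]+.11)<.17)
    P=w[m]; print(nm,"deck z",np.median(P[:,2]),m.sum())
    (c,sz,a)=cv2.minAreaRect(P[:,:2].astype(np.float32)); print(" rect",np.round(c,4),np.round(sz,4),a)
    for i,b in enumerate(((.60,.66),(.47,.53))):
        m=(w[:,2]>.04)&(w[:,2]<.13)&(abs(w[:,0]-.57)<.13)&(abs(w[:,1]-.30)<.09)
        Q=w[m]; 
    top=Q[Q[:,2]>.09]
    print(" stand pts",len(Q),"zmax",np.percentile(Q[:,2],99.5))
    for lo,hi in((.57,.69),(.44,.57)):
        q=Q[(Q[:,0]>lo)&(Q[:,0]<hi)&(Q[:,2]>.06)]
        print("  x range",np.percentile(q[:,0],[1,99]).round(4),"y",np.percentile(q[:,1],[1,99]).round(4),"zmax",np.percentile(q[:,2],99).round(4))
    # floor of pocket
    m=(abs(w[:,2]-.056)<.006)&(abs(w[:,0]-.53)<.06)&(abs(w[:,1]+.105)<.06)
    print(" floor",m.sum(),w[m].mean(0).round(4))
E
```

```text
tool axes [[-0.    -0.948  0.318]
 [-0.001  0.318  0.948]
 [-1.    -0.    -0.001]]
top deck z 0.08761906315292523 2905
 rect [ 0.5178 -0.1106] [0.2087 0.2009] 25.634517669677734
 stand pts 1581 zmax 0.11858914579267005
  x range [0.5745 0.676 ] y [0.2757 0.3471] zmax 0.1178
  x range [0.4543 0.565 ] y [0.2719 0.3455] zmax 0.1186
 floor 518 [ 0.5309 -0.1047  0.056 ]
side deck z 0.08659308741677019 3782
 rect [ 0.5174 -0.1082] [0.2096 0.2011] 25.379606246948242
 stand pts 1602 zmax 0.11442815175110709
  x range [0.5746 0.6558] y [0.2754 0.3454] zmax 0.1141
  x range [0.4512 0.5657] y [0.2745 0.3421] zmax 0.114
 floor 454 [ 0.54   -0.0931  0.0554]
```

```bash
python3 -m creep '[{"fingers":1,"x":-0.5,"y":-6,"z":-3,"twist":7},{"fingers":1,"x":-1,"y":-13.4,"z":-6,"twist":14.3},{"fingers":1,"x":-1,"y":-13.4,"z":-6,"twist":14.3},{"fingers":1,"x":-1,"y":-13.4,"z":-6,"twist":14.3},{"fingers":1,"x":-1,"y":-13.4,"z":-6,"twist":14.3},{"fingers":1,"x":-1,"y":-13.4,"z":-6,"twist":14.3},{"fingers":1,"x":-1,"y":-13.4,"z":-6,"twist":14.3},{"fingers":1,"x":-1,"y":-13.4,"z":-6,"twist":14.3},{"fingers":1,"x":-1,"y":-13.4,"z":-6,"twist":14.3},{"fingers":1,"x":-1,"y":-13.4,"z":-6,"twist":14.3},{"fingers":1,"x":-1,"y":-13.4,"z":-6,"twist":14.3},{"fingers":1,"x":-1,"y":-13.4,"z":-6,"twist":14.3},{"fingers":1,"x":-1,"y":-13.4,"z":-6,"twist":14.3},{"fingers":1,"x":-1,"y":-13.4,"z":-6,"twist":14.3},{"fingers":1,"x":-1,"y":-13.4,"z":-6,"twist":14.3},{"fingers":1,"x":-1,"y":-13.4,"z":-6,"twist":14.3},{"fingers":1,"x":-1,"y":-13.4,"z":-6,"twist":14.3},{"fingers":1,"x":-1,"y":-13.4,"z":-6,"twist":14.3}]'
python3 - <<'E'
from h import *
st=telemetry.get_state();print(st["time"],st["position"],R.from_rotvec(st["tool_rot"]).as_matrix().round(3),st["joint_positions"].round(2),st["ft_force"].round(2))
d=viewer.get_image("wrist");np.savez("w1.npz",**d);save(d["pixels"],"w1.png")
E
```

```text
time: 1.75
position: [0.6375, 0.2202, 0.2623]
tool_rot: [-0.0, 1.572, 0.002]
ft_force: [-0.2, 0.3, -0.3]
grip_width: 1.004
1.75 [0.63749161 0.22020365 0.26225698] [[-0.001 -0.002  1.   ]
 [ 0.001  1.     0.002]
 [-1.     0.001 -0.001]] [-0.65  0.37  0.39  1.33 -0.14  1.46 -0.28] [-0.19  0.31 -0.29]
```

View pics/w1.png

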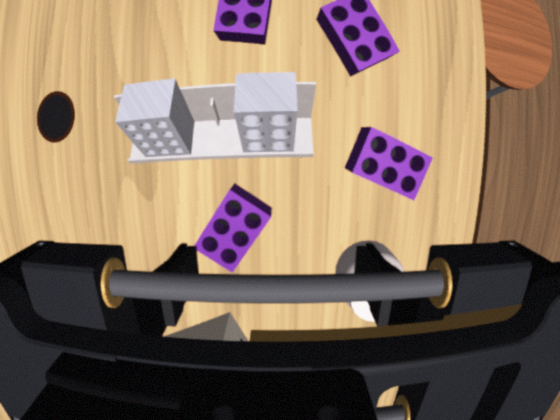

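The wrist view shows the six-well block at (266,110), with its top end face from (237,74) to (297,122). The twelve-well block is at (155,120). I'll fit the block from the depth and model.

```bash
python3 - <<'E'
from h import *
d=dict(np.load("w1.npz"));save(d["pixels"],"w1c.png",(100,50,330,180),3.4)
w=cloud(d,True)
def rng(q): return np.percentile(q,[1,50,99],axis=0).round(4).tolist()
# normals classification
def plane(P):
    c=P.mean(0);u,s,v=np.linalg.svd(P-c);n=v[2]*np.sign(v[2][2]);return c,n,s[2]/np.sqrt(len(P))
for nm,(a,b,c2,e) in {"end6":(243,80,291,118),"end12":(130,92,172,118)}.items():
    P=w[b:e,a:c2].reshape(-1,3);P=P[np.isfinite(P).all(1)]
    c,n,r=plane(P);print(nm,c.round(4),n.round(3),r,"tilt",np.degrees(np.arccos(n[2])).round(1),"az",np.degrees(np.arctan2(n[1],n[0])).round(2),rng(P))
# lip front edge line & top end edges
for p in [(237,75),(240,78),(293,76),(266,75),(266,122),(240,122),(294,122),(130,158),(220,157),(312,153)]:
    print(p,w[p[1],p[0]].round(4))
# stand-face 6 points in plane above 0.06
m=(w[...,2]>.06)&(w[...,0]>.58)&(w[...,0]<.70)&(w[...,1]>.2)&(w[...,1]<.4)&(w[...,2]<.13)
print(rng(w[m]))
E
```

```text
end6 [0.6285 0.3208 0.1062] [-0.001  0.387  0.922] 0.005141274075177224 tilt 22.8 az 90.19 [[0.6058, 0.3029, 0.0867], [0.6284, 0.3207, 0.1071], [0.6511, 0.3405, 0.1159]]
end12 [0.5109 0.3199 0.1071] [-0.001  0.498  0.867] 0.0008583642828812371 tilt 29.9 az 90.06 [[0.4855, 0.3057, 0.0981], [0.5112, 0.3198, 0.1072], [0.5334, 0.335, 0.1157]]
(237, 75) [0.5984 0.3465 0.0938]
(240, 78) [0.6017 0.343  0.0954]
(293, 76) [0.6545 0.3449 0.0949]
(266, 75) [0.6275 0.3461 0.0932]
(266, 122) [0.6278 0.2976 0.0984]
(240, 122) [0.6021 0.2979 0.0997]
(294, 122) [0.6555 0.2978 0.0981]
(130, 158) [0.4551 0.2608 0.0438]
(220, 157) [0.5713 0.258  0.0413]
(312, 153) [0.6798 0.2629 0.0447]
[[0.5849, 0.2763, 0.0613], [0.6282, 0.3148, 0.0976], [0.6753, 0.3485, 0.1156]]
```

View pics/w1c.png

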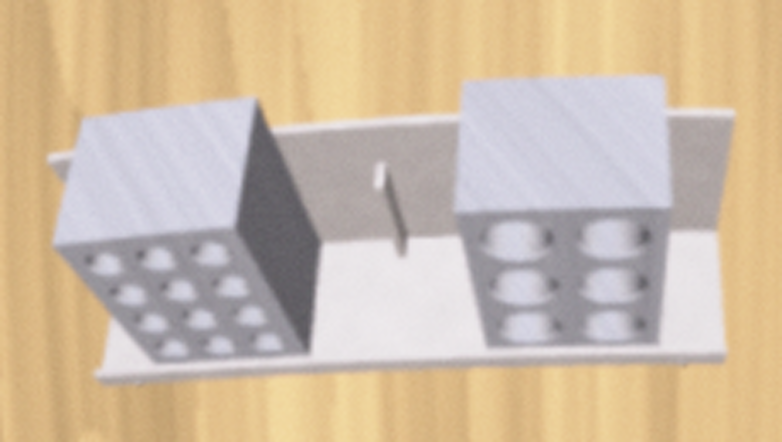

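```bash
python3 - <<'E'
from h import *
d=dict(np.load("w1.npz"));w=cloud(d,True)
P=w[76:108,242:290].reshape(-1,3);P=P[np.isfinite(P).all(1)]
c=P.mean(0);v=np.linalg.svd(P-c)[2];n=v[2]*np.sign(v[2][2]);print(c.round(4),n.round(3),np.degrees(np.arccos(n[2])),np.degrees(np.arctan2(n[1],n[0])))
# ray-plane for picked edge pixels
K=d["K"];A=R.from_rotvec(d["attitude"])
def hit(u,v):
    a=(u-K[0,2])/K[0,0];b=(v-K[1,2])/K[1,1];r=np.hypot(a,b);k=np.sin(r)/r
    q=A.apply([a*k,-b*k,-np.cos(r)]);return d["xyz"]+q*(n@(c-d["xyz"])/(n@q))
C=[hit(100+x/3.4,50+y/3.4) for x,y in[(462,78),(664,76),(671,208),(456,212)]]
for x in C: print(x.round(4))
m=np.mean(C,0);print("endc",m.round(4),"centre",(m-.045*np.array([0,.5,.866])).round(4))
E
```

```text
[0.6274 0.328  0.1039] [-0.009  0.501  0.866] 30.045976479562093 91.07516728013125
[0.597  0.3491 0.0913]
[0.657  0.3493 0.0919]
[0.6576 0.3077 0.1159]
[0.5984 0.3068 0.1158]
endc [0.6275 0.3283 0.1037] centre [0.6275 0.3058 0.0648]
```

```bash
python3 -m creep '[{"fingers":1,"x":0.8,"y":1,"z":-0.25,"twist":0},{"fingers":1,"x":1.5,"y":2.0,"z":-0.25,"twist":0},{"fingers":1,"x":2.2,"y":2.37,"z":-0.25,"twist":0},{"fingers":1,"x":3,"y":2.37,"z":-0.25,"twist":0},{"fingers":1,"x":3.6,"y":2.37,"z":-0.25,"twist":0},{"fingers":1,"x":4.1,"y":2.37,"z":-0.25,"twist":0},{"fingers":1,"x":4.5,"y":2.37,"z":-0.25,"twist":0},{"fingers":1,"x":4.7,"y":2.37,"z":-0.25,"twist":0},{"fingers":1,"x":4.82,"y":2.37,"z":-0.25,"twist":0},{"fingers":1,"x":4.82,"y":2.37,"z":-0.25,"twist":0}]' 30
python3 - <<'E'
from h import *
d=viewer.get_image("side");save(d["pixels"],"s2.png",(180,60,320,220),5*0.7)
d=viewer.get_image("wrist");save(d["pixels"],"w2.png")
E
```

```text
time: 2.63
position: [0.6277, 0.3139, 0.0693]
tool_rot: [-0.001, 1.572, 0.001]
ft_force: [-0.4, 0.3, -0.0]
grip_width: 0.999
```

View pics/s2.png

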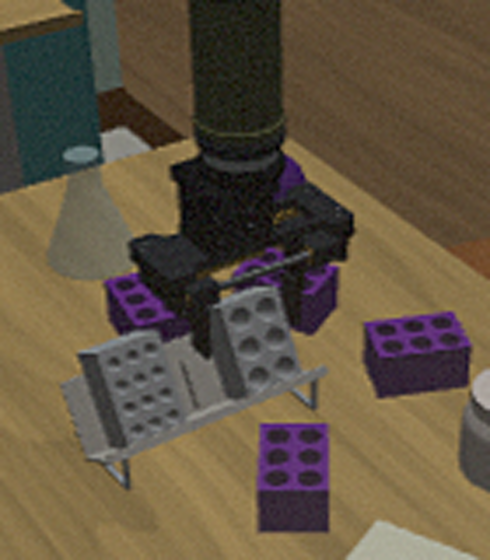

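View pics/w2.png

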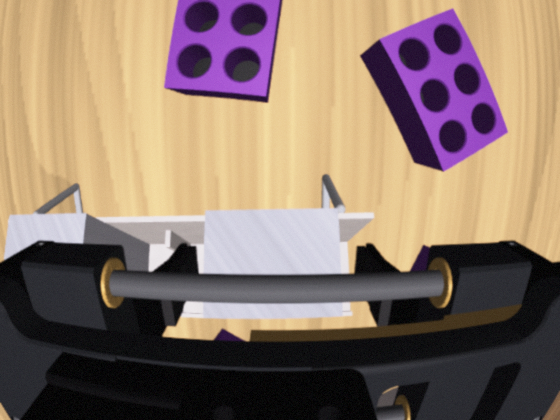

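The fingers straddle the six-well block with the pads either side, at about (190,275) and (370,275) in the wrist view. I'll close them.

```bash
python3 -m creep '[{"fingers":0.6,"x":0,"y":0,"z":0,"twist":0},{"fingers":0.5,"x":0,"y":0,"z":0,"twist":0},{"fingers":0.5,"x":0,"y":0,"z":0,"twist":0},{"fingers":0.5,"x":0,"y":0,"z":0,"twist":0},{"fingers":0.5,"x":0,"y":0,"z":0,"twist":0},{"fingers":0.5,"x":0,"y":0,"z":0,"twist":0},{"fingers":0.5,"x":0,"y":0,"z":0,"twist":0},{"fingers":0.5,"x":0,"y":0,"z":0,"twist":0}]' 35
```

```text
time: 3.4
position: [0.6272, 0.3131, 0.0701]
tool_rot: [-0.0, 1.574, -0.0]
ft_force: [-5.3, -1.4, 4.6]
grip_width: 0.689
```

```bash
python3 -m creep '[{"fingers":0.5,"x":-0.1,"y":0.05,"z":0,"twist":0},{"fingers":0.5,"x":-0.22,"y":0.11,"z":0,"twist":0},{"fingers":0.5,"x":-0.43,"y":0.22,"z":0,"twist":0},{"fingers":0.5,"x":-0.8,"y":0.25,"z":0,"twist":0},{"fingers":0.5,"x":-1.4,"y":0.25,"z":0,"twist":0},{"fingers":0.5,"x":-2,"y":0.25,"z":0,"twist":0},{"fingers":0.5,"x":-2.6,"y":0.25,"z":0,"twist":0},{"fingers":0.5,"x":-3.0,"y":0.25,"z":0,"twist":0},{"fingers":0.5,"x":-3.25,"y":0.25,"z":0,"twist":0},{"fingers":0.5,"x":-3.25,"y":0.25,"z":0,"twist":0},{"fingers":0.5,"x":-3.25,"y":0.25,"z":0,"twist":0}]'
python3 - <<'E'
from h import *
d=viewer.get_image("side");save(d["pixels"],"s3.png",(180,30,320,220),3)
E
```

```text
time: 4.32
position: [0.6287, 0.3232, 0.1996]
tool_rot: [0.001, 1.571, -0.0]
ft_force: [-0.4, 0.3, -5.8]
grip_width: 0.687
```

View pics/s3.png

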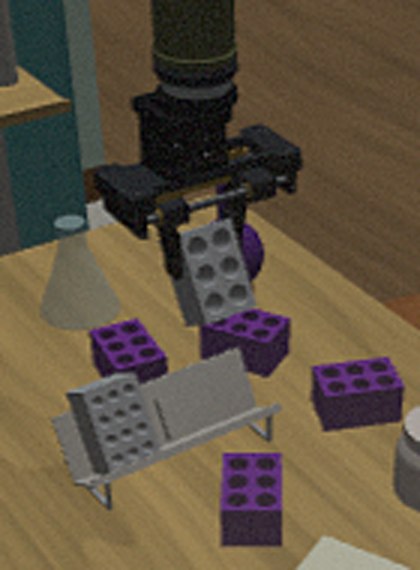

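The block is held, still leaning, and the twelve-well block is undisturbed. I'll carry it to the clear bench in front, to be tipped wells-up there.

```bash
python3 -m creep '[{"fingers":0.5,"x":0,"y":-0.2,"z":-0.15,"twist":0},{"fingers":0.5,"x":0,"y":-0.6,"z":-0.45,"twist":0},{"fingers":0.5,"x":0,"y":-1.1,"z":-0.85,"twist":0},{"fingers":0.5,"x":0,"y":-1.7,"z":-1.3,"twist":0},{"fingers":0.5,"x":0,"y":-2.3,"z":-1.75,"twist":0},{"fingers":0.5,"x":0,"y":-2.9,"z":-2.2,"twist":0},{"fingers":0.5,"x":0,"y":-3.5,"z":-2.7,"twist":0},{"fingers":0.5,"x":0,"y":-4.1,"z":-3.15,"twist":0},{"fingers":0.5,"x":0,"y":-4.6,"z":-3.55,"twist":0},{"fingers":0.5,"x":0,"y":-5.0,"z":-3.85,"twist":0},{"fingers":0.5,"x":0.3,"y":-5.3,"z":-4.1,"twist":0},{"fingers":0.5,"x":0.8,"y":-5.45,"z":-4.2,"twist":0},{"fingers":0.5,"x":1.3,"y":-5.48,"z":-4.22,"twist":0},{"fingers":0.5,"x":1.8,"y":-5.48,"z":-4.22,"twist":0},{"fingers":0.5,"x":2.2,"y":-5.48,"z":-4.22,"twist":0},{"fingers":0.5,"x":2.2,"y":-5.48,"z":-4.22,"twist":0},{"fingers":0.5,"x":2.2,"y":-5.48,"z":-4.22,"twist":0}]'
python3 - <<'E'
from h import *
d=viewer.get_image("side");np.savez("s4.npz",**d);save(d["pixels"],"s4.png",(170,90,350,300),2.8)
w=cloud(d)
m=(abs(w[...,0]-.46)<.035)&(w[...,1]<.18)&(w[...,1]>.03)&(w[...,2]>.01)&(w[...,2]<.14)
print(np.percentile(w[m],[1,50,99],axis=0).round(3))
E
```

```text
time: 5.78
position: [0.4582, 0.1034, 0.1103]
tool_rot: [-0.0, 1.574, -0.002]
ft_force: [0.5, -0.0, -3.9]
grip_width: 0.685
[[0.427 0.054 0.065]
 [0.454 0.081 0.104]
 [0.492 0.124 0.138]]
```

View pics/s4.png

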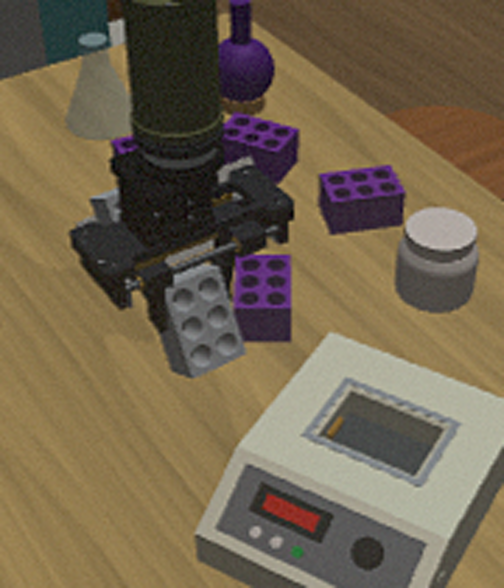

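```bash
python3 - <<'E'
from h import *
d=dict(np.load("s4.npz"));w=cloud(d)
# wells face region in full image: crop/2.8+offset
poly=np.array([(172,290),(218,272),(238,345),(192,368)])/2.8+[170,90]
m=np.zeros(w.shape[:2],np.uint8);cv2.fillPoly(m,[poly.astype(np.int32)],1)
P=w[m>0];P=P[np.isfinite(P).all(1)]
for _ in range(6):
    c=P.mean(0);v=np.linalg.svd(P-c)[2];n=v[2]*np.sign(v[2][2]);r=(P-c)@n
    P=P[r>-np.std(r)*.7]
print(len(P),c.round(4),n.round(3),"elev",np.degrees(np.arcsin(n[2])).round(1))
# edges: corners of face: 
E
```

```text
101 [0.4601 0.0759 0.1179] [ 0.027 -0.868  0.495] elev 29.7
```

```bash
python3 -m creep '[{"fingers":0.5,"x":0.4,"y":0,"z":0,"twist":0},{"fingers":0.5,"x":0.8,"y":0,"z":0,"twist":0},{"fingers":0.5,"x":1.1,"y":0,"z":0,"twist":0},{"fingers":0.5,"x":1.25,"y":0,"z":0,"twist":0},{"fingers":0.5,"x":1.33,"y":0,"z":0,"twist":0},{"fingers":0.5,"x":1.37,"y":0,"z":0,"twist":0},{"fingers":0.5,"x":1.37,"y":0,"z":0,"twist":0}]'
```

```text
time: 6.42
position: [0.4603, 0.1042, 0.0576]
tool_rot: [0.001, 1.57, -0.0]
ft_force: [0.5, 0.3, -4.9]
grip_width: 0.689
```

```bash
python3 -m creep '[{"fingers":0.5,"x":0.06,"y":0,"z":0,"twist":0},{"fingers":0.5,"x":0.08,"y":0.1,"z":0,"twist":0},{"fingers":0.5,"x":0.1,"y":0.2,"z":0,"twist":0},{"fingers":0.5,"x":0.13,"y":0.325,"z":0,"twist":0},{"fingers":0.5,"x":0.19,"y":0.48,"z":0,"twist":0},{"fingers":0.5,"x":0.255,"y":0.63,"z":0,"twist":0},{"fingers":0.5,"x":0.255,"y":0.63,"z":0,"twist":0}]' 14
python3 - <<'E'
from h import *
d=viewer.get_image("side");np.savez("s5.npz",**d);save(d["pixels"],"s5.png",(170,120,310,260),4)
E
```

```text
time: 7.0
position: [0.4607, 0.1315, 0.0468]
tool_rot: [0.0, 1.568, 0.002]
ft_force: [2.3, 2.5, -0.5]
grip_width: 0.691
```

View pics/s5.png

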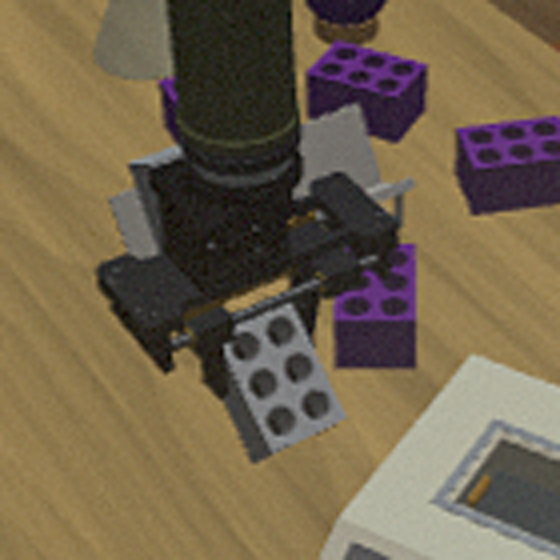

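It is pivoting as planned. I'll finish the arc.

```bash
python3 -m creep '[{"fingers":0.5,"x":0.08,"y":0.14,"z":0,"twist":0},{"fingers":0.5,"x":0.175,"y":0.28,"z":0,"twist":0},{"fingers":0.5,"x":0.28,"y":0.41,"z":0,"twist":0},{"fingers":0.5,"x":0.395,"y":0.53,"z":0,"twist":0},{"fingers":0.5,"x":0.52,"y":0.64,"z":0,"twist":0},{"fingers":0.5,"x":0.655,"y":0.73,"z":0,"twist":0},{"fingers":0.5,"x":0.8,"y":0.81,"z":0,"twist":0},{"fingers":0.5,"x":0.945,"y":0.89,"z":0,"twist":0},{"fingers":0.5,"x":0.945,"y":0.89,"z":0,"twist":0},{"fingers":0.5,"x":0.945,"y":0.89,"z":0,"twist":0}]'
python3 - <<'E'
from h import *
d=viewer.get_image("side");np.savez("s6.npz",**d);save(d["pixels"],"s6.png",(170,120,310,260),4)
E
```

```text
time: 7.88
position: [0.4574, 0.1642, 0.0074]
tool_rot: [-0.0, 1.576, -0.002]
ft_force: [-0.2, -0.1, -5.4]
grip_width: 0.69
```

View pics/s6.png

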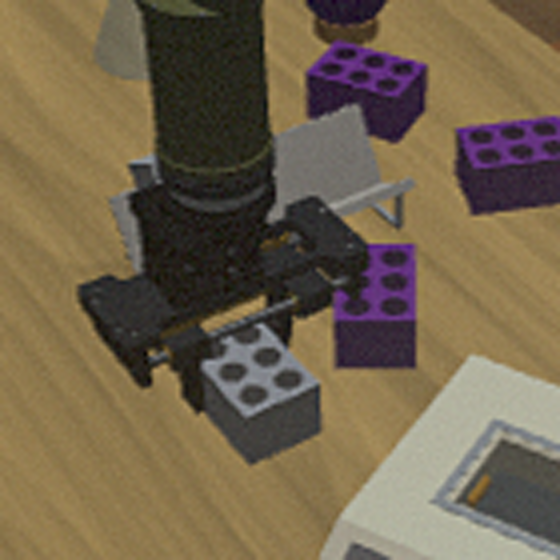

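```bash
python3 -m creep '[{"fingers":0.5,"x":0.03,"y":0,"z":0,"twist":0},{"fingers":0.5,"x":0.06,"y":0,"z":0,"twist":0},{"fingers":0.5,"x":0.06,"y":0,"z":0,"twist":0}]' 
python3 - <<'E'
from h import *
d=viewer.get_image("side");w=cloud(d);save(d["pixels"],"s7.png",(170,120,310,260),4)
poly=np.array([(232,378),(285,358),(312,378),(250,412)])/4+[170,120]
m=np.zeros(w.shape[:2],np.uint8);cv2.fillPoly(m,[poly.astype(np.int32)],1)
P=w[m>0];P=P[np.isfinite(P).all(1)]
for _ in range(5):
    c=P.mean(0);v=np.linalg.svd(P-c)[2];n=v[2]*np.sign(v[2][2]);r=(P-c)@n
    P=P[r>-np.std(r)*.7]
print(len(P),c.round(4),n.round(3))
for u,v in((208,372),(250,415),(318,380)): print(world(d,u/4+170,v/4+120).round(4))
E
```

```text
time: 8.18
position: [0.458, 0.1643, 0.0071]
tool_rot: [0.001, 1.575, -0.001]
ft_force: [-5.6, -1.8, 7.0]
grip_width: 0.686
45 [0.4618 0.1154 0.047 ] [-0.005  0.011  1.   ]
[0.428  0.1437 0.0493]
[0.434  0.0967 0.0424]
[ 0.5142  0.1404 -0.0015]
```

```bash
python3 -m creep '[{"fingers":1,"x":0,"y":0,"z":0,"twist":0},{"fingers":1,"x":0,"y":0,"z":0,"twist":0},{"fingers":1,"x":0,"y":0,"z":0,"twist":0},{"fingers":1,"x":0,"y":0,"z":0,"twist":0},{"fingers":1,"x":0,"y":0,"z":0,"twist":0},{"fingers":1,"x":-0.4,"y":0,"z":0,"twist":0},{"fingers":1,"x":-1,"y":0,"z":0,"twist":0},{"fingers":1,"x":-2,"y":-0.5,"z":0,"twist":0},{"fingers":1,"x":-3,"y":-1.2,"z":0,"twist":0},{"fingers":1,"x":-4,"y":-2,"z":0,"twist":0},{"fingers":1,"x":-4,"y":-2,"z":0,"twist":0},{"fingers":1,"x":-4,"y":-2,"z":0,"twist":0}]'
python3 - <<'E'
from h import *
d=viewer.get_image("wrist");np.savez("w8.npz",**d);save(d["pixels"],"w8.png")
print(d["xyz"])
E
```

```text
time: 9.23
position: [0.4628, 0.082, 0.171]
tool_rot: [0.007, 1.563, -0.003]
ft_force: [1.1, 0.4, 0.9]
grip_width: 0.999
[0.46222069 0.15263811 0.3329816 ]
```

View pics/w8.png

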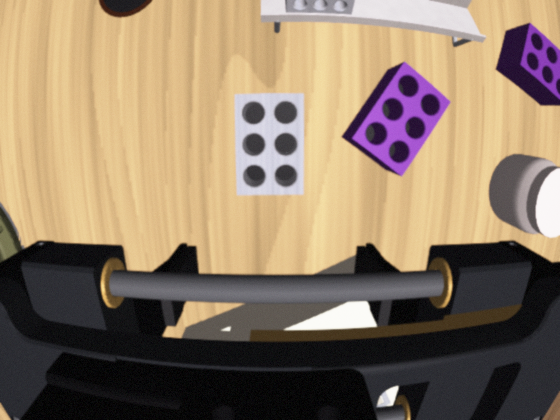

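```bash
cat >> h.py <<'E'
def fhit(d,u,v,z):
    K=d["K"];A=R.from_rotvec(d["attitude"]);a=(u-K[0,2])/K[0,0];b=(v-K[1,2])/K[1,1];r=np.hypot(a,b);k=np.sin(r)/r
    q=A.apply([a*k,-b*k,-np.cos(r)]);return d["xyz"]+q*(z-d["xyz"][2])/q[2]
E
python3 - <<'E'
from h import *
d=dict(np.load("w8.npz"));save(d["pixels"],"w8c.png",(215,80,325,210),5);print(R.from_rotvec(d["attitude"]).as_matrix().round(3))
w=cloud(d,True);P=w[97:192,240:300].reshape(-1,3);P=P[abs(P[:,2]-.048)<.01];c=P.mean(0);v=np.linalg.svd(P-c)[2];print(c.round(4),v[2].round(3))
C=[fhit(d,*p,.048) for p in((236,94),(303,94),(304,195),(237,195))]
for q in C:print(q.round(4))
print(np.mean(C,0))
st=telemetry.get_state();print(st["position"],st["tool_rot"],st["joint_positions"].round(3))
E
```

```text
[[ 1.     0.007 -0.007]
 [-0.005  0.966  0.258]
 [ 0.009 -0.258  0.966]]
[0.4592 0.1387 0.0473] [ 0.004  0.002 -1.   ]
[0.4302 0.1842 0.048 ]
[0.4881 0.1836 0.048 ]
[0.4895 0.0939 0.048 ]
[0.4294 0.0944 0.048 ]
[0.45929067 0.13902397 0.048     ]
[0.46130323 0.08386727 0.16862928] [ 5.17553859e-03  1.56635408e+00 -1.11622933e-03] [-0.692 -0.051  0.446  1.974  0.022  1.209 -0.257]
```

View pics/w8c.png

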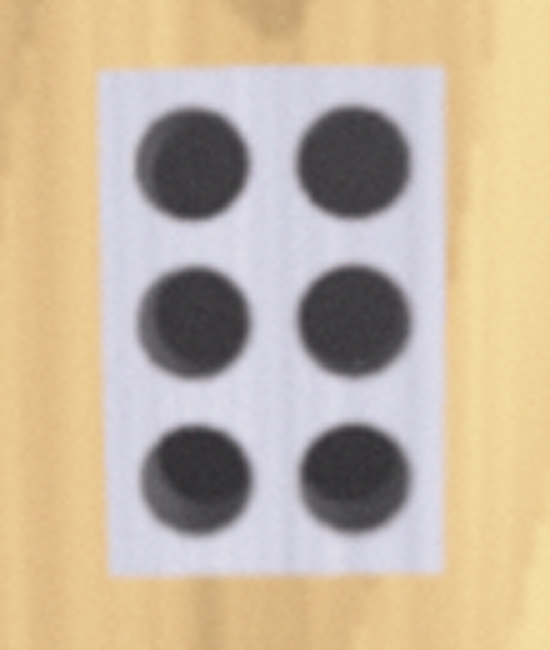

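```bash
python3 - <<'E'
from h import *
for i in range(4):
    d=viewer.get_image("wrist");st=telemetry.get_state();print(st["time"],st["position"].round(4),st["tool_rot"].round(4))
    C=[fhit(d,*p,.048) for p in((236,94),(303,94),(304,195),(237,195))];print(np.mean(C,0).round(4))
E
```

```text
9.3333 [0.4599 0.085  0.1668] [ 2.6000e-03  1.5696e+00 -3.0000e-04]
[0.4573 0.1409 0.048 ]
9.3833 [0.4591 0.0855 0.1657] [5.0000e-04 1.5718e+00 1.0000e-04]
[0.4555 0.142  0.048 ]
9.4333 [0.4587 0.0856 0.1652] [-8.000e-04  1.573e+00  1.000e-04]
[0.4543 0.1424 0.048 ]
9.4833 [0.4586 0.0856 0.1649] [-1.5000e-03  1.5735e+00 -0.0000e+00]
[0.4537 0.1425 0.048 ]
```

```bash
python3 - <<'E'
from h import *
for i in range(2):
    d=viewer.get_image("wrist");st=telemetry.get_state();print(st["position"].round(4),st["tool_rot"].round(4))
save(d["pixels"],"w9c.png",(215,80,325,210),5)
g=cv2.cvtColor(d["pixels"],cv2.COLOR_RGB2HSV)
m=np.zeros(g.shape[:2],np.uint8);m[85:205,222:318]=((g[85:205,222:318,1]<45)|(g[85:205,222:318,2]<100)).astype(np.uint8)
m=cv2.morphologyEx(m,cv2.MORPH_OPEN,np.ones((3,3)))
c=max(cv2.findContours(m,cv2.RETR_EXTERNAL,cv2.CHAIN_APPROX_NONE)[0],key=cv2.contourArea)[:,0]
W=np.array([fhit(d,u,v,.048) for u,v in c])[:,:2].astype(np.float32)
print(cv2.minAreaRect(W))
E
```

```text
[0.4586 0.0856 0.1649] [-1.8000e-03  1.5735e+00 -2.0000e-04]
[0.4588 0.0854 0.1651] [-1.7000e-03  1.5733e+00 -3.0000e-04]
((0.45861759781837463, 0.13963928818702698), (0.06013994663953781, 0.08969996124505997), 0.11547498404979706)
```

```bash
python3 -m creep '[{"fingers":1,"x":0.3,"y":0.5,"z":0,"twist":0},{"fingers":1,"x":0.8,"y":1.1,"z":0,"twist":0},{"fingers":1,"x":1.5,"y":1.35,"z":0,"twist":0},{"fingers":1,"x":2.2,"y":1.35,"z":0,"twist":0},{"fingers":1,"x":2.8,"y":1.35,"z":0,"twist":0},{"fingers":1,"x":3.2,"y":1.35,"z":0,"twist":0},{"fingers":1,"x":3.4,"y":1.35,"z":0,"twist":0},{"fingers":1,"x":3.48,"y":1.35,"z":0,"twist":0},{"fingers":1,"x":3.48,"y":1.35,"z":0,"twist":0},{"fingers":1,"x":3.48,"y":1.35,"z":0,"twist":0},{"fingers":0.5,"x":3.48,"y":1.35,"z":0,"twist":0},{"fingers":0.5,"x":3.48,"y":1.35,"z":0,"twist":0},{"fingers":0.5,"x":3.48,"y":1.35,"z":0,"twist":0},{"fingers":0.5,"x":3.48,"y":1.35,"z":0,"twist":0},{"fingers":0.5,"x":3.48,"y":1.35,"z":0,"twist":0},{"fingers":0.5,"x":3.48,"y":1.35,"z":0,"twist":0},{"fingers":0.5,"x":3.48,"y":1.35,"z":0,"twist":0},{"fingers":0.5,"x":3.48,"y":1.35,"z":0,"twist":0}]' 40
```

```text
time: 11.08
position: [0.4592, 0.1388, 0.0276]
tool_rot: [0.001, 1.572, -0.001]
ft_force: [-4.6, -0.2, 5.8]
grip_width: 0.685
```

```bash
python3 -m creep '[{"fingers":0.5,"x":-0.3,"y":0,"z":0,"twist":0},{"fingers":0.5,"x":-0.9,"y":0,"z":0,"twist":0},{"fingers":0.5,"x":-1.6,"y":0,"z":0,"twist":0},{"fingers":0.5,"x":-2.3,"y":-0.1,"z":0,"twist":0},{"fingers":0.5,"x":-3,"y":-0.4,"z":0.15,"twist":-0.3},{"fingers":0.5,"x":-3.6,"y":-0.9,"z":0.3,"twist":-0.6},{"fingers":0.5,"x":-4,"y":-1.5,"z":0.5,"twist":-1},{"fingers":0.5,"x":-4.1,"y":-2.2,"z":0.75,"twist":-1.4},{"fingers":0.5,"x":-4.1,"y":-3,"z":1.05,"twist":-1.8},{"fingers":0.5,"x":-4.1,"y":-3.8,"z":1.3,"twist":-2.3},{"fingers":0.5,"x":-4.1,"y":-4.6,"z":1.6,"twist":-2.8},{"fingers":0.5,"x":-4.1,"y":-5.4,"z":1.9,"twist":-3.3},{"fingers":0.5,"x":-4.1,"y":-6.2,"z":2.15,"twist":-3.8},{"fingers":0.5,"x":-4.1,"y":-7,"z":2.4,"twist":-4.2},{"fingers":0.5,"x":-4.1,"y":-7.7,"z":2.65,"twist":-4.6},{"fingers":0.5,"x":-4.1,"y":-8.3,"z":2.85,"twist":-4.9},{"fingers":0.5,"x":-4.1,"y":-8.7,"z":3,"twist":-5.1},{"fingers":0.5,"x":-4.1,"y":-8.82,"z":3.05,"twist":-5.1},{"fingers":0.5,"x":-4.1,"y":-8.82,"z":3.05,"twist":-5.1},{"fingers":0.5,"x":-4.1,"y":-8.82,"z":3.05,"twist":-5.1}]'
python3 -m creep '[{"fingers":0.5,"x":0,"y":0,"z":0,"twist":0},{"fingers":0.5,"x":0,"y":0,"z":0,"twist":0},{"fingers":0.5,"x":0,"y":0,"z":0,"twist":0},{"fingers":0.5,"x":0,"y":0,"z":0,"twist":0}]'
python3 - <<'E'
from h import *
d=viewer.get_image("wrist");np.savez("w10.npz",**d);save(d["pixels"],"w10.png")
st=telemetry.get_state();print(st["position"].round(4),R.from_rotvec(st["tool_rot"]).as_matrix().round(4))
E
```

```text
time: 12.75
position: [0.581, -0.2131, 0.1902]
tool_rot: [-0.347, 1.544, 0.349]
ft_force: [-0.1, 1.1, -5.0]
grip_width: 0.689
time: 13.08
position: [0.5816, -0.2132, 0.1915]
tool_rot: [-0.349, 1.542, 0.35]
ft_force: [-0.7, -0.4, -4.4]
grip_width: 0.683
[ 0.5816 -0.2134  0.1915] [[ 5.000e-04 -4.306e-01  9.025e-01]
 [ 4.000e-04  9.025e-01  4.306e-01]
 [-1.000e+00  2.000e-04  6.000e-04]]
```

View pics/w10.png

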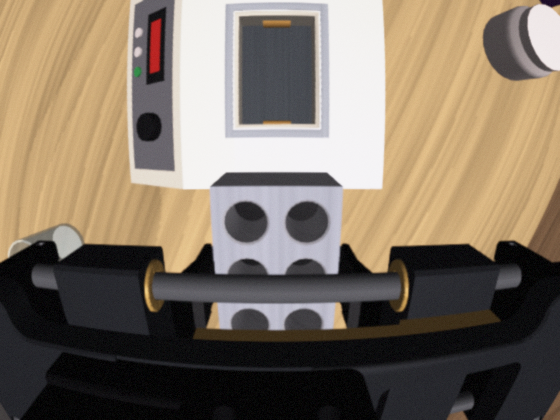

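The pocket is at about (277,72), with brass shoes at (277,22) and (277,123). The held block's leading edge runs from (212,185) to (342,185). I'll enlarge both.

```bash
python3 - <<'E'
from h import *
d=dict(np.load("w10.npz"));save(d["pixels"],"w10p.png",(215,0,340,145),4.1);save(d["pixels"],"w10b.png",(200,160,355,345),3.2)
E
```

```text
(no output)
```

View pics/w10p.png

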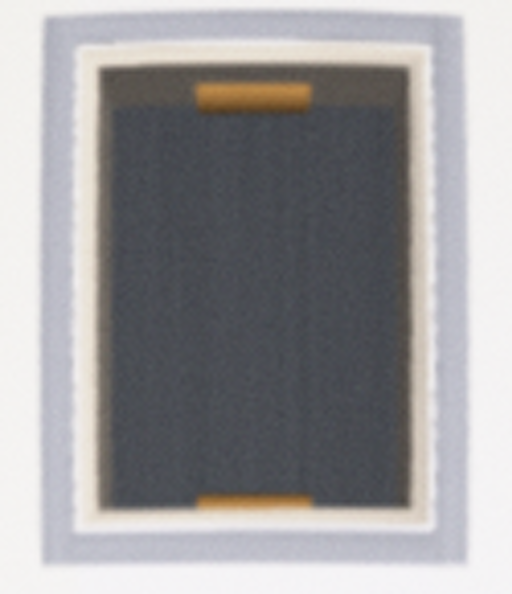

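View pics/w10b.png

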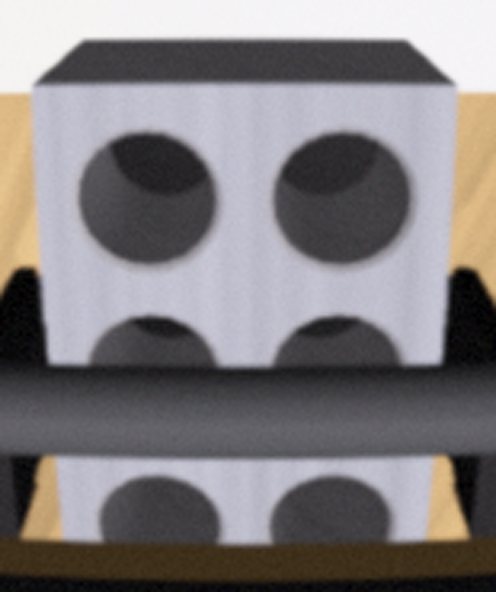

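```bash
python3 - <<'E'
from h import *
d=dict(np.load("w10.npz"))
st=telemetry.get_state();T=st["position"];M=R.from_rotvec(st["tool_rot"]).as_matrix()
def rep(n,px,z):
    C=np.array([fhit(d,u,v,z) for u,v in px]);l=(C-T)@M
    print(n,C.round(4).tolist(),"\n tool yz(mm)",(l[:,1:]*1e3).round(1).tolist());return C
s=4.1
for n,px,z in(("outer",[(76,45),(434,45),(435,530),(75,530)],.088),("inner",[(99,66),(410,66),(410,508),(98,508)],.085)):
    C=rep(n,[(215+x/s,y/s) for x,y in px],z)
    print(" sizes",[np.linalg.norm(C[i]-C[(i+1)%4]).round(4) for i in range(4)],"centre",C.mean(0).round(4),"tool",((C.mean(0)-T)@M*1e3).round(1),"yaw of -y->+y",[np.degrees(np.arctan2(*(C[a]-C[b])[1::-1])).round(2)-90 for a,b in((0,3),(1,2))],"x",[np.degrees(np.arctan2(*(C[a]-C[b])[1::-1])).round(2) for a,b in((1,0),(2,3))])
print("tool yaw",np.degrees(np.arctan2(M[1,2],M[0,2])))
C=rep("blk",[(200+x/3.2,160+y/3.2) for x,y in((34,85),(456,85))],T[2]+.021);print(np.linalg.norm(C[0]-C[1]))
print("depth of block top",np.nanmedian(cloud(d,True)[190:200,225:330,2]))
E
```

```text
outer [[0.4764, -0.073, 0.088], [0.541, -0.0419, 0.088], [0.5847, -0.1336, 0.088], [0.5204, -0.1644, 0.088]] 
 tool yz(mm) [[172.0, -34.5], [172.3, 37.2], [70.7, 37.1], [70.5, -34.1]]
 sizes [np.float64(0.0717), np.float64(0.1016), np.float64(0.0713), np.float64(0.1015)] centre [ 0.5306 -0.1032  0.088 ] tool [103.6 121.4   1.4] yaw of -y->+y [np.float64(25.730000000000004), np.float64(25.459999999999994)] x [np.float64(25.72), np.float64(25.63)]
inner [[0.4821, -0.0746, 0.085], [0.5386, -0.0474, 0.085], [0.5786, -0.1317, 0.085], [0.5224, -0.1586, 0.085]] 
 tool yz(mm) [[168.1, -30.1], [168.3, 32.7], [75.0, 32.4], [74.9, -29.8]]
 sizes [np.float64(0.0628), np.float64(0.0933), np.float64(0.0623), np.float64(0.0932)] centre [ 0.5304 -0.1031  0.085 ] tool [106.6 121.6   1.3] yaw of -y->+y [np.float64(25.680000000000007), np.float64(25.379999999999995)] x [np.float64(25.71), np.float64(25.63)]
tool yaw 25.508554813996106
blk [[0.536, -0.1845, 0.2125], [0.589, -0.1591, 0.2125]] 
 tool yz(mm) [[45.7, -28.7], [45.8, 30.1]]
0.058748254256746506
depth of block top 0.2114305969880131
```

```bash
python3 -m creep '[{"fingers":0.5,"x":0,"y":0.3,"z":0.016,"twist":0},{"fingers":0.5,"x":0,"y":0.8,"z":0.016,"twist":0},{"fingers":0.5,"x":0,"y":1.4,"z":0.016,"twist":0},{"fingers":0.5,"x":0,"y":2,"z":0.016,"twist":0},{"fingers":0.5,"x":0,"y":2.5,"z":0.016,"twist":0},{"fingers":0.5,"x":0.2,"y":2.85,"z":0.016,"twist":0},{"fingers":0.5,"x":0.6,"y":3.0,"z":0.016,"twist":0},{"fingers":0.5,"x":1,"y":3.02,"z":0.016,"twist":0},{"fingers":0.5,"x":1.3,"y":3.02,"z":0.016,"twist":0},{"fingers":0.5,"x":1.5,"y":3.02,"z":0.016,"twist":0},{"fingers":0.5,"x":1.5,"y":3.02,"z":0.016,"twist":0},{"fingers":0.5,"x":1.5,"y":3.02,"z":0.016,"twist":0},{"fingers":0.5,"x":1.5,"y":3.02,"z":0.016,"twist":0},{"fingers":0.5,"x":1.5,"y":3.02,"z":0.016,"twist":0}]'
python3 - <<'E'
from h import *
d=viewer.get_image("side");save(d["pixels"],"s11.png",(220,130,370,310),3.3)
d=viewer.get_image("wrist");np.savez("w11.npz",**d);save(d["pixels"],"w11.png",(180,150,400,330),3.3)
st=telemetry.get_state();print(st["position"].round(4),st["tool_rot"].round(4))
E
```

```text
time: 14.3
position: [0.5309, -0.1053, 0.1323]
tool_rot: [-0.348, 1.541, 0.347]
ft_force: [-0.1, -0.4, -4.3]
grip_width: 0.685
[ 0.5307 -0.1051  0.1321] [-0.3482  1.5413  0.3477]
```

View pics/s11.png

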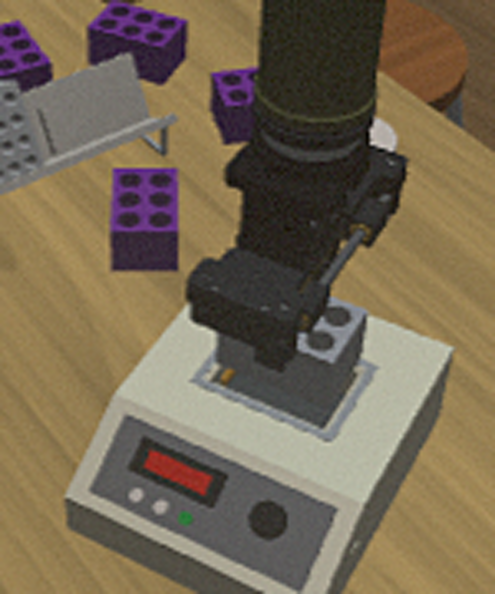

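View pics/w11.png

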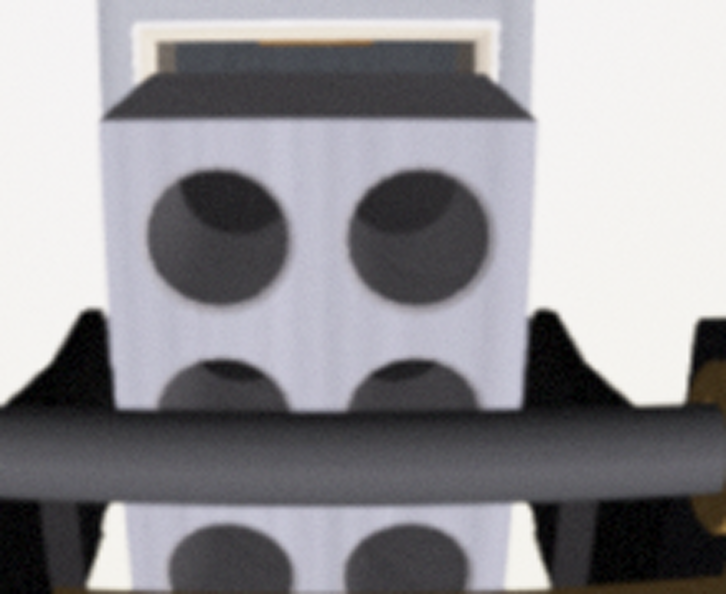

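```bash
python3 - <<'E'
from h import *
d=dict(np.load("w11.npz"));save(d["pixels"],"w11z.png",(205,150,350,190),5.4)
E
```

```text
(no output)
```

View pics/w11z.png

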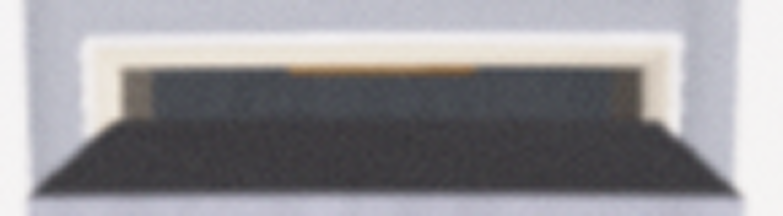

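```bash
python3 - <<'E'
from h import *
d=dict(np.load("w11.npz"));st=telemetry.get_state();T=st["position"];M=R.from_rotvec(st["tool_rot"]).as_matrix()
def rep(n,px,z):
    C=np.array([fhit(d,205+u/5.4,150+v/5.4,z) for u,v in px]);l=(C-T)@M*1e3
    print(n,l[:,1:].round(1).tolist(),"mid",l.mean(0)[1:].round(1))
rep("inner far edge (should be y+47)",[(122,68),(641,68)],.085)
rep("outer",[(83,36),(683,36)],.088)
for z in(T[2]-.028,T[2]-.026): rep("blk bottom",[(118,120),(662,120)],z)
rep("blk top",[(33,194),(740,194)],T[2]+.021)
E
```

```text
inner far edge (should be y+47) [[48.8, -30.9], [48.8, 31.4]] mid [48.8  0.3]
outer [[53.0, -35.0], [53.0, 35.9]] mid [53.   0.5]
blk bottom [[45.0, -28.6], [45.1, 31.1]] mid [45.1  1.2]
blk bottom [[45.3, -28.3], [45.4, 30.8]] mid [45.3  1.2]
blk top [[45.7, -28.4], [45.7, 29.9]] mid [45.7  0.7]
```

```bash
python3 -m creep '[{"fingers":0.5,"x":0,"y":0.035,"z":-0.013,"twist":0},{"fingers":0.5,"x":0,"y":0.035,"z":-0.013,"twist":0},{"fingers":0.5,"x":0.15,"y":0.035,"z":-0.013,"twist":0},{"fingers":0.5,"x":0.3,"y":0.035,"z":-0.013,"twist":0},{"fingers":0.5,"x":0.4,"y":0.035,"z":-0.013,"twist":0},{"fingers":0.5,"x":0.5,"y":0.035,"z":-0.013,"twist":0},{"fingers":0.5,"x":0.6,"y":0.035,"z":-0.013,"twist":0},{"fingers":0.5,"x":0.7,"y":0.035,"z":-0.013,"twist":0},{"fingers":0.5,"x":0.78,"y":0.035,"z":-0.013,"twist":0},{"fingers":0.5,"x":0.78,"y":0.035,"z":-0.013,"twist":0},{"fingers":0.5,"x":0.78,"y":0.035,"z":-0.013,"twist":0}]'
```

```text
time: 15.32
position: [0.5289, -0.1038, 0.1]
tool_rot: [-0.348, 1.543, 0.348]
ft_force: [0.5, -0.5, -4.3]
grip_width: 0.682
```

```bash
python3 - <<'E'
from h import *
d=viewer.get_image("side");save(d["pixels"],"s12.png",(220,130,370,310),3.3)
E
```

```text
(no output)
```

View pics/s12.png

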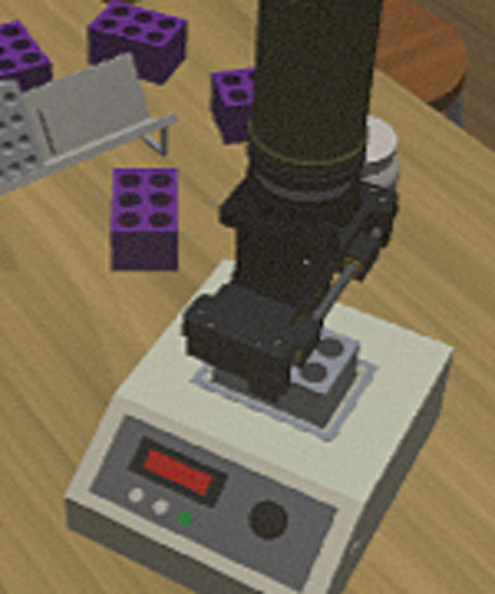

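It has entered with no contact force. I'll lower it onto the shoes.

```bash
python3 -m creep '[{"fingers":0.5,"x":0.05,"y":0,"z":0,"twist":0},{"fingers":0.5,"x":0.1,"y":0,"z":0,"twist":0},{"fingers":0.5,"x":0.13,"y":0,"z":0,"twist":0},{"fingers":0.5,"x":0.15,"y":0,"z":0,"twist":0},{"fingers":0.5,"x":0.15,"y":0,"z":0,"twist":0}]'
```

```text
time: 15.78
position: [0.5293, -0.1039, 0.0947]
tool_rot: [-0.348, 1.542, 0.348]
ft_force: [-1.8, -0.1, 0.5]
grip_width: 0.686
```

```bash
python3 -m creep '[{"fingers":1,"x":0,"y":0,"z":0,"twist":0},{"fingers":1,"x":0,"y":0,"z":0,"twist":0},{"fingers":1,"x":0,"y":0,"z":0,"twist":0},{"fingers":1,"x":0,"y":0,"z":0,"twist":0},{"fingers":1,"x":0,"y":0,"z":0,"twist":0},{"fingers":1,"x":-0.3,"y":0.02,"z":0.02,"twist":0},{"fingers":1,"x":-0.8,"y":0.02,"z":0.02,"twist":0},{"fingers":1,"x":-1.2,"y":0.02,"z":0.02,"twist":0},{"fingers":0.3,"x":-1.4,"y":0.02,"z":0.02,"twist":0},{"fingers":0,"x":-1.4,"y":0.02,"z":0.02,"twist":0},{"fingers":0,"x":-1.4,"y":0.02,"z":0.02,"twist":0},{"fingers":0,"x":-1.4,"y":0.02,"z":0.02,"twist":0},{"fingers":0,"x":-1.4,"y":0.02,"z":0.02,"twist":0},{"fingers":0,"x":-1.4,"y":0.02,"z":0.02,"twist":0},{"fingers":0,"x":-1.4,"y":0.02,"z":0.02,"twist":0},{"fingers":0,"x":-1.4,"y":0.02,"z":0.02,"twist":0}]'
python3 - <<'E'
from h import *
d=viewer.get_image("side");save(d["pixels"],"s13.png",(220,130,370,310),3.3)
d=viewer.get_image("wrist");np.savez("w13.npz",**d);save(d["pixels"],"w13.png")
st=telemetry.get_state();print(st["position"].round(4),st["grip_width"])
E
```

```text
time: 17.12
position: [0.5292, -0.1027, 0.1497]
tool_rot: [-0.348, 1.543, 0.348]
ft_force: [0.0, -0.5, 0.0]
grip_width: 0.477
[ 0.5293 -0.1027  0.15  ] 0.38672687538301453
```

View pics/s13.png

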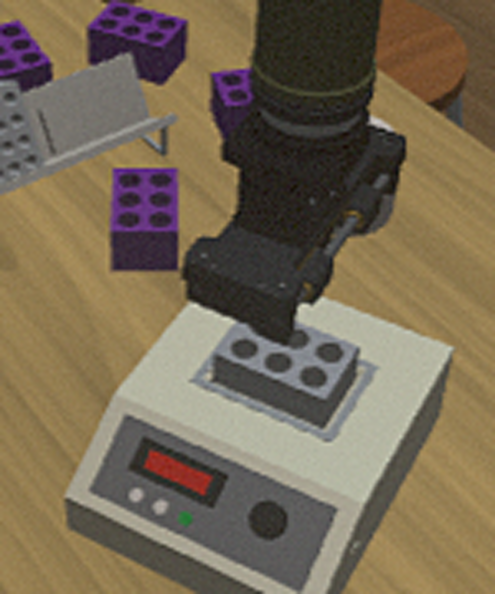

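View pics/w13.png

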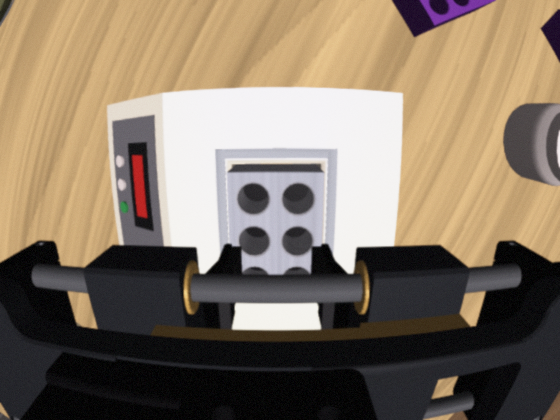

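```bash
python3 -m creep '[{"fingers":0,"x":0,"y":0,"z":0,"twist":0},{"fingers":0,"x":0,"y":0,"z":0,"twist":0},{"fingers":0,"x":0,"y":0,"z":0,"twist":0},{"fingers":0,"x":0.2,"y":0,"z":0,"twist":0},{"fingers":0,"x":0.4,"y":0,"z":0,"twist":0},{"fingers":0,"x":0.6,"y":0,"z":0,"twist":0},{"fingers":0,"x":0.6,"y":0,"z":0,"twist":0},{"fingers":0,"x":0.6,"y":0,"z":0,"twist":0}]' 30
python3 - <<'E'
from h import *
d=viewer.get_image("wrist");save(d["pixels"],"w14.png",(160,130,400,330),3.2);np.savez("w14.npz",**d)
st=telemetry.get_state();print(st["position"].round(4),st["grip_width"])
w=cloud(d,True);print("top z",np.nanmedian(w[200:212,240:310,2]))
E
```

```text
time: 17.88
position: [0.5287, -0.1027, 0.1251]
tool_rot: [-0.348, 1.545, 0.349]
ft_force: [-0.1, 0.2, 1.1]
grip_width: 0.006
[ 0.5292 -0.1028  0.1257] 0.004230073586312964
top z 0.07867891078100214
```

View pics/w14.png

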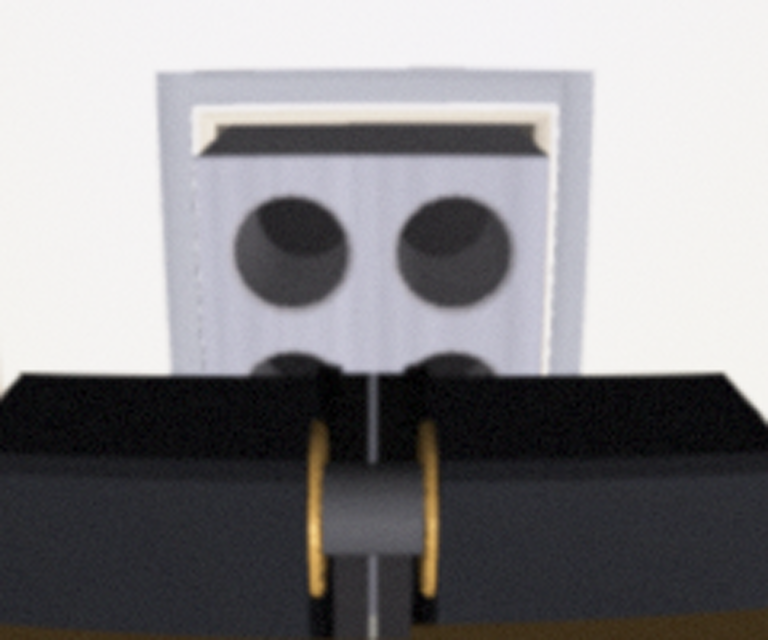

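```bash
python3 - <<'E'
from h import *
d=dict(np.load("w14.npz"));st=telemetry.get_state();T=st["position"];M=R.from_rotvec(st["tool_rot"]).as_matrix()
for z in (.114,.116,.118):
    C=np.array([fhit(d,160+u/3.2,130+v/3.2,z) for u,v in((199,154),(550,154))]);print(z,((C-T)@M*1e3)[:,1:].round(1).tolist())
E
```

```text
0.114 [[44.6, -29.2], [44.6, 30.3]]
0.116 [[44.9, -28.9], [45.0, 29.9]]
0.118 [[45.2, -28.5], [45.3, 29.6]]
```

Centred on the block top. I'll press in steps.

```bash
python3 -m creep '[{"fingers":0,"x":0.1,"y":0,"z":0,"twist":0},{"fingers":0,"x":0.2,"y":0,"z":0,"twist":0},{"fingers":0,"x":0.25,"y":0,"z":0,"twist":0},{"fingers":0,"x":0.3,"y":0,"z":0,"twist":0},{"fingers":0,"x":0.34,"y":0,"z":0,"twist":0},{"fingers":0,"x":0.38,"y":0,"z":0,"twist":0},{"fingers":0,"x":0.38,"y":0,"z":0,"twist":0}]'
```

```text
time: 18.52
position: [0.5294, -0.1019, 0.1109]
tool_rot: [-0.348, 1.543, 0.35]
ft_force: [-1.9, 2.0, 2.5]
grip_width: 0.009
```

```bash
python3 -m creep '[{"fingers":0,"x":0.04,"y":0,"z":0,"twist":0},{"fingers":0,"x":0.08,"y":0,"z":0,"twist":0},{"fingers":0,"x":0.1,"y":0,"z":0,"twist":0},{"fingers":0,"x":0.1,"y":0,"z":0,"twist":0}]'
```

```text
time: 18.85
position: [0.5305, -0.1036, 0.1078]
tool_rot: [-0.349, 1.54, 0.347]
ft_force: [0.1, 0.2, 4.9]
grip_width: 0.004
```

```bash
python3 -m creep '[{"fingers":0,"x":0.03,"y":0,"z":0,"twist":0},{"fingers":0,"x":0.06,"y":0,"z":0,"twist":0},{"fingers":0,"x":0.09,"y":0,"z":0,"twist":0},{"fingers":0,"x":0.09,"y":0,"z":0,"twist":0},{"fingers":0,"x":0.09,"y":0,"z":0,"twist":0}]'
```

```text
time: 19.27
position: [0.5313, -0.1055, 0.1047]
tool_rot: [-0.351, 1.539, 0.344]
ft_force: [0.8, -4.0, 5.3]
grip_width: 0.002
```

```bash
python3 - <<'E'
from h import *
d=viewer.get_image("side");save(d["pixels"],"s15.png",(220,130,370,310),3.3)
d=viewer.get_image("wrist");np.savez("w15.npz",**d);save(d["pixels"],"w15.png",(160,130,400,330),3.2)
st=telemetry.get_state();print(st["position"].round(4),st["tool_rot"].round(4),st["ft_force"].round(1),st["torque"].round(2))
E
```

```text
[ 0.5313 -0.1055  0.1047] [-0.3506  1.5388  0.3435] [ 1.6 -3.6  5.5] [-0.82 -0.35  0.03]
```

View pics/s15.png

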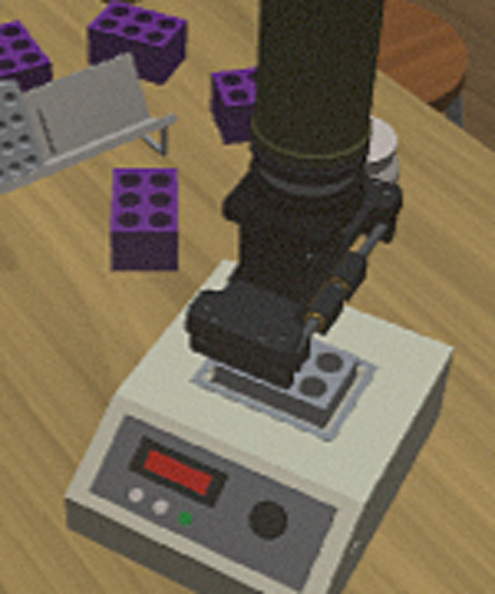

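View pics/w15.png

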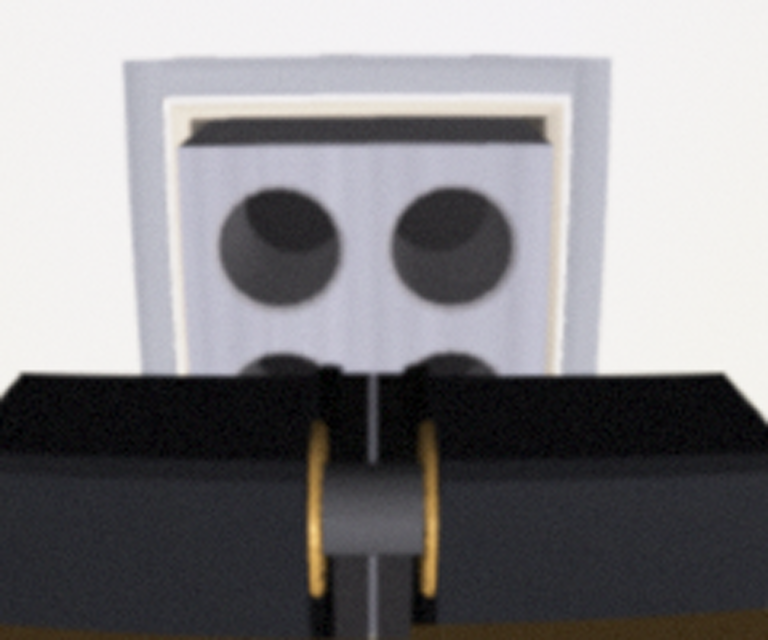

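```bash
python3 - <<'E'
from h import *
d=viewer.get_image("side");w=cloud(d);s=3.3
from numpy.linalg import svd
m=np.zeros(w.shape[:2],np.uint8);cv2.fillPoly(m,[(np.array([(305,350),(355,360),(325,400),(295,388)])/s+[220,130]).astype(int)],1)
P=w[m>0];P=P[np.isfinite(P).all(1)]
print("side far part z pct",np.percentile(P[:,2],[5,25,50,75,95]).round(4))
d=dict(np.load("w15.npz"));w=cloud(d,True)
def reg(a,b,c,e):
    P=w[130+int(b/3.2):130+int(e/3.2),160+int(a/3.2):160+int(c/3.2)].reshape(-1,3);P=P[np.isfinite(P).all(1)]
    c=np.median(P,0);return c.round(4),len(P)
for r in((190,150,540,175),(190,320,540,345),(345,180,385,310),(20,150,100,300),(640,150,740,300)): print(r,reg(*r))
P=w[130+48:130+106,160+60:160+168].reshape(-1,3);P=P[np.isfinite(P).all(1)]
for _ in range(8):
    c=P.mean(0);v=svd(P-c)[2];n=v[2]*np.sign(v[2][2]);r=(P-c)@n;P=P[abs(r-np.median(r[r>0]))<max(.002,np.std(r))]
print(n.round(4),c.round(4),len(P))
E
```

```text
side far part z pct [0.0854 0.0955 0.1022 0.1035 0.1057]
(190, 150, 540, 175) (array([ 0.511 , -0.0652,  0.1036]), 868)
(190, 320, 540, 345) (array([ 0.5232, -0.0911,  0.1037]), 758)
(345, 180, 385, 310) (array([ 0.5169, -0.0776,  0.1036]), 517)
(20, 150, 100, 300) (array([ 0.4669, -0.1011,  0.0876]), 1171)
(640, 150, 740, 300) (array([ 0.5702, -0.0521,  0.0877]), 1453)
[-0.4291  0.9032  0.0051] [ 0.5213 -0.0854  0.0918] 873
```

The block top reads 0.1036 m against the deck at 0.0877, so it stands 16 mm proud, which is the height for fully home. I'll press a little more firmly to be sure of the other end, then lift off and check.

```bash
python3 -m creep '[{"fingers":0,"x":0.04,"y":0,"z":0,"twist":0},{"fingers":0,"x":0.08,"y":0,"z":0,"twist":0},{"fingers":0,"x":0.12,"y":0,"z":0,"twist":0},{"fingers":0,"x":0.12,"y":0,"z":0,"twist":0}]'; python3 - <<'E'
from h import *
st=telemetry.get_state();print(st["position"].round(4),st["ft_force"].round(1))
E
```

```text
time: 19.75
position: [0.5315, -0.1057, 0.1042]
tool_rot: [-0.348, 1.539, 0.345]
ft_force: [-11.1, -1.5, 35.1]
grip_width: 0.004
[ 0.5315 -0.1057  0.1042] [-11.1  -1.5  35.1]
```

That was a firm 35 N with no further travel. Now I'll lift clear and look.

```bash
python3 -m creep '[{"fingers":0,"x":-0.2,"y":0,"z":0,"twist":0},{"fingers":0,"x":-0.6,"y":0,"z":0,"twist":0},{"fingers":0,"x":-1.2,"y":0,"z":0,"twist":0},{"fingers":0,"x":-2,"y":-0.4,"z":0,"twist":0},{"fingers":0,"x":-2.7,"y":-1,"z":0,"twist":0},{"fingers":0,"x":-3.2,"y":-1.8,"z":0,"twist":0},{"fingers":0,"x":-3.2,"y":-2.6,"z":0,"twist":0},{"fingers":0,"x":-3.2,"y":-3,"z":0,"twist":0},{"fingers":0,"x":-3.2,"y":-3,"z":0,"twist":0},{"fingers":0,"x":-3.2,"y":-3,"z":0,"twist":0},{"fingers":0,"x":-3.2,"y":-3,"z":0,"twist":0},{"fingers":0,"x":-3.2,"y":-3,"z":0,"twist":0},{"fingers":0,"x":-3.2,"y":-3,"z":0,"twist":0}]'
python3 - <<'E'
from h import *
d=viewer.get_image("wrist");np.savez("w16.npz",**d);save(d["pixels"],"w16.png")
d2=viewer.get_image("side");save(d2["pixels"],"s16.png")
d3=viewer.get_image("top");save(d3["pixels"],"t16.png")
E
```

```text
time: 20.83
position: [0.5809, -0.2097, 0.2264]
tool_rot: [-0.349, 1.542, 0.35]
ft_force: [-0.6, 0.1, 0.8]
grip_width: 0.007
```

View pics/w16.png

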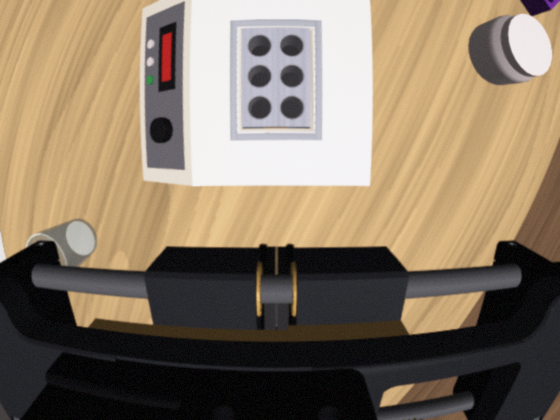

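View pics/s16.png

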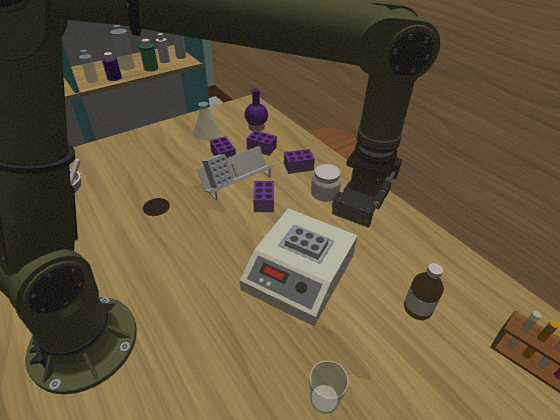

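The wrist view shows the block seated wells-up in the pocket at about (276,77), with tub, beaker and bottle untouched. I'll check the seating height at all four corners.

```bash
python3 - <<'E'
from h import *
d=viewer.get_image("wrist");w=cloud(d,True)
save(d["pixels"],"w17.png",(225,10,330,145),4.3)
for n,(a,b,c,e) in {"far":(245,28,307,34),"far-mid":(245,58,307,63),"near-mid":(245,89,307,94),"near":(247,120,305,125),"left":(243,30,247,124),"right":(306,30,310,124),"deckL":(205,40,225,120),"deckR":(330,40,360,120)}.items():
    P=w[b:e,a:c].reshape(-1,3);print(n,np.nanmedian(P,0).round(4),np.nanpercentile(P[:,2],[10,90]).round(4))
t=viewer.get_image("top");t0=dict(np.load("t0.npz"))
df=np.abs(cv2.GaussianBlur(t["pixels"],(5,5),0).astype(int)-cv2.GaussianBlur(t0["pixels"],(5,5),0)).max(2)
for n,(u,v) in {"b12":(204,223),"tub":(270,142),"bottle":(410,174),"beaker":(421,274)}.items(): print(n,np.median(df[v-12:v+12,u-12:u+12]),df[v-12:v+12,u-12:u+12].max())
E
```

```text
far [ 0.5124 -0.0668  0.1036] [0.1026 0.1046]
far-mid [ 0.5243 -0.0917  0.1036] [0.1026 0.1045]
near-mid [ 0.5366 -0.1167  0.1037] [0.1028 0.1046]
near [ 0.5482 -0.1414  0.1036] [0.1027 0.1046]
left [ 0.5065 -0.1164  0.1036] [0.1025 0.1045]
right [ 0.5554 -0.0926  0.1036] [0.1026 0.1045]
deckL [ 0.4796 -0.1281  0.0876] [0.0866 0.0885]
deckR [ 0.5876 -0.0761  0.0877] [0.0867 0.0887]
b12 6.0 7
tub 6.0 8
bottle 44.0 115
beaker 6.0 7
```

View pics/w17.png

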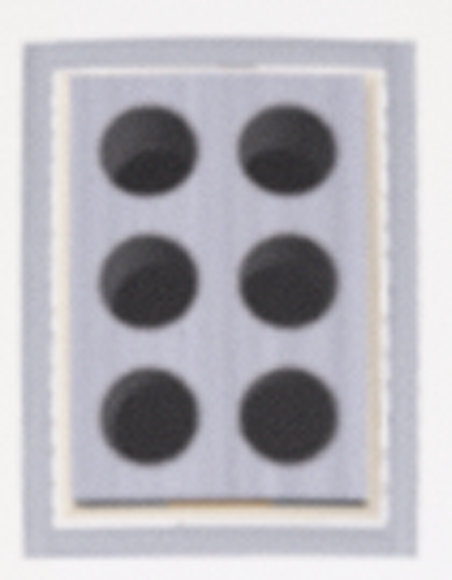

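View pics/t16.png

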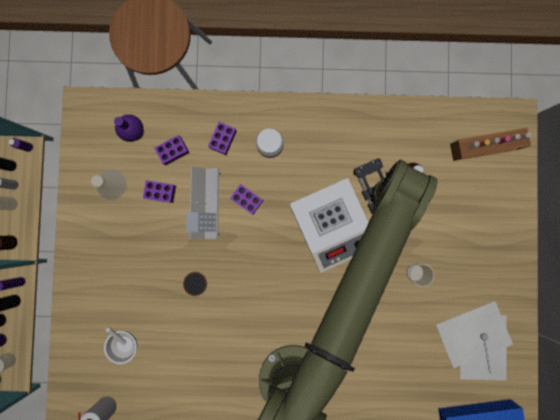

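The block is seated level, 16 mm proud everywhere. The top view's "bottle" change is the arm occluding it at (415,180). In the side view the bottle is in place at (425,292). Handing in.

```bash
python3 -c "
from bench import workorder,telemetry
s=telemetry.get_state();print(s['time'],s['ft_force'].round(1));print(workorder.close_job())"
```

```text
21.0833 [-0.6 -0.1 -0.3]
the job is handed in; nothing more can be done
None
```

The six-well aluminium block is fully home in the heater pocket with its wells up. The job was handed in at 21.1 s with the robot touching nothing.

I took the block from the far bay and pivoted it wells-up on the clear bench under a light grip. After regripping it level, I lowered it into the pocket onto the shoes and let go. I then pressed the middle of its top with closed fingertips until it stopped going down; the last press read 35 N.

**Seating:** the block top measured 103.6 mm at both ends and both sides, against about 104 mm expected, and stood 16 mm above the deck. It looked level.

**Bystanders:** the twelve-well block, tub and beaker were unchanged in the top view. The automatic before/after check flagged the bottle, but only because the arm was covering it in that view. I judged the bottle by eye in the side view, where it stood in its original place.

**Sideways shift:** while I pressed, the tool moved about 4 mm sideways, and the block settled slightly toward one end of the pocket within its clearance.

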